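Lever the stuck lid of a powder canister

ROBOT

A 6-joint arm with a two-finger parallel gripper is mounted at the origin on the work surface. World frame = base frame: x ahead of the robot, y to its left, z up, the work surface at z = 0. Lengths are in m, angles in rad, forces in N, time in s.
With the tool pointing down it reaches from about 0.225 to 0.875 m from the base axis. Payload 3.4 kg.
Tool frame: the origin (TCP) lies at the very end of the fingers, on their centre line; the grasp point (between the pads) lies env.grip_depth behind it (env.grip_depth is the distance from the TCP to the grasp point, in m); z points along the fingers, y is the direction in which the jaws open and shut (so a half turn about z gives the same grasp; the last joint's range is limited). The gripper opens to 85 mm and grips with 20 to 120 N. Pads are 22 mm wide; open, the fingers measure 114 mm over their backs; the gripper's body (76 mm by 85 mm) begins 54 mm behind the grasp point. The pads swing forward as they close: fully open they stand 13 mm farther back than shut.
Start: joints at [-1.426, 0.276, 1.505, -0, 1.361, -0.121], TCP at [0.151, -0.555, 0.231] pointing down, gripper open.
Joint ranges: [-2.89, 2.89], [-0.75, 2.08], [0.22, 2.7], [-1.18, 4.32], [0.11, 2.71], [-2.7, 2.7]. Speed limits (rad/s): [2.57, 2.57, 3.14, 3.14, 3.14, 3.14].

INTERFACE

Orientations are given as a unit quaternion [x, y, z, w].
In Python, from workcell import env, cams gives the robot as it stands. The module is installed in compiled form; this text tells all that it offers.
- The arm moves only by the tool move_arm, never from a script. Its argument "series" is a list of rows, each an object with "dp": the shift along the tool's x, y, z each as a share of 0.15 m, from -1 to 1, a list of three; "spin": the turn about the tool's z as a share of 30 degrees, from -1 to 1. A call has 1 to 5 rows; each row is the pose to reach, as a shift and turn from the pose commanded when the call began, along the tool's axes at that moment; what a row does not reach only later rows make up. A row lasts 1/10 s, in which the tool goes at most 50 mm and 8.59 degrees, less where a joint would pass 70% of its speed; a pose out of reach is approached as far as the arm can. A call with a number of a shift or a turn outside -1 to 1 is refused whole. A call with a gripper value outside its range is refused whole. "claw" is the closure, from 0 (fully open) to 1 (shut), set as the call begins (left out, the last holds). The fingers move at their own pace and stop on an object; "newtons" is the grip in N (left out, the last holds). Time passes only in rows, so rows that repeat a pose let the fingers close. It gives the time, the measured TCP pose, the force and the opening at its end, in the units of the state.
- env.sense(): the state, without advancing time (a new reading comes with each control period).
- cams.read_camera(name): name is "scene" or "top" or "wrist"; returns a dict with "frame" (420x560x3 uint8, red, green, blue), "fx", "fy", "cx", "cy" (pixels), "k1" (the pictures are not rectified: a ray, as slopes to the right and down, at radius r is drawn at 1 + k1 r^2 times it, then the intrinsics apply), "R" (3x3) and "t" (3): a world point X has camera coordinates R X + t; the wrist camera has in their place "mount" (4x4, takes a point from camera to tool coordinates, whose origin is the TCP and whose axes are the flange's). Camera axes: x right, y down, z forward; pixel columns grow to the right and rows downward; lengths in m; the calibration is good to about 2 mm. A picture is of the moment at which its call begins: read the wrist's pose just before it. There is no depth.
- env.finish_job(): hands the job in, once; it reports no verdict.
The state is a dict: "time_s": time; "joints": joint angles; "joint_vel": joint speeds; "tau": joint torques, N m; "tcp_pos": TCP position; "eef_rot": TCP orientation; "force": force on the tool from outside, world axes, zero at the start; "moment": the same for the moment, N m; "grip_width": opening from 0.0 (shut) to 1.0 (fully open).
Only numpy, scipy, OpenCV 4.12 (cv2) and the standard library are available. Lean on these libraries where they do the work, as an engineer would, in place of code of your own. Each camera call takes 0.05 s, during which the arm holds its last target.

TASK

The lid of the canister on the lab bench is stuck. Pick up the flat pry bar by its handle, set its blade across the round cross bar of the fulcrum stand with the tip under the overhanging rim of the lid, and push the handle down so that the lid is levered up by about a centimetre. Then let go of the bar and leave it lying on the stand or on the bench.

Things in the scene. Friction and masses are not known exactly. Their poses are not given: they have to be found in the camera images.
- bar: Pry bar lying flat on the bench, 260 mm, 0.3 kg: bare steel blade 100 long, 20 wide, 6 thick, sticking out of the middle of the end of a square black handle 160 long, 20 wide, 20 high. Origin at mid-height in the handle near the balance point; grip there across the width (y). x runs towards the tip, z up: tip at x = +150 mm, blade from +50, handle's free end at -110.
- canister: Aluminium canister bolted to the bench on a grey plate. Origin on its axis at bench level, z up, x level towards the fulcrum. Body 110 mm across, shoulder 87 mm high; on it a neck 60 mm across, then the lid, a steel disc 116 mm across, 10 thick, its underside 109 mm high when shut: a slot 22 mm high and 28 deep runs all round between shoulder and lid rim.
- fulcrum: Fulcrum stand bolted down 100 mm from the canister's axis: two grey cheeks (104 mm high, 72 apart inside) carry a fixed round steel cross bar, 12 mm thick, its top 95 mm high. Origin at bench level under the cross bar's middle; x level away from the canister, y along the cross bar, z up. The lid's rim is at x = -42 mm; the stand's foot ends at x = +30, then the bench is clear but for low tools.
- lid (a joint): How far the lid is raised, in m: 0 is pressed fully home (the start), 0.014 the most. It slides straight up, resists with about 25 N all the way and stays where it is left.
Mind the look-alikes: they are no part of the job. Of the things that look like the canister, the middle-sized one is meant.

How it is judged:
By the outcome, as a careful person would: the job done as asked, in the order asked, and still so for the second after the job is handed in, with the robot touching nothing.
It also fails if it takes over 45 s, if anything falls off the work surface, if the arm or the gripper's body presses on something with over 40 N, if the wrist force passes 120 N, or if a joint passes its speed limit or range.

## Working session

There is one attempt and no reset: what is moved stays moved. The work goes in short steps, Python scripts to look and compute and a tool call to move; the robot and the scene stay as the last step left them, time stands still between calls to the robot, and variables do not carry over. Pictures are saved under pics/ and viewed, and the job is handed in when it is done.

Besides the shell and the picture viewer there is one more tool, called after "Call:" as a command line: name --argument value ..., lists and objects as JSON in quotes. move_arm: Moves the arm, as the interface text tells. Its arguments: {"type":"object","properties":{"series":{"type":"array","items":{"type":"object","properties":{"dp":{"type":"array","items":{"type":"number","minimum":-1,"maximum":1}},"spin":{"type":"number","minimum":-1,"maximum":1}}}},"claw":{"type":"number"},"newtons":{"type":"number"}},"required":["series"]}

```bash
mkdir -p pics; ls; python3 - <<'E'
from workcell import env,cams
import cv2,json
s=env.sense();print(s,env.grip_depth)
for n in("scene","top","wrist"):
    c=cams.read_camera(n);cv2.imwrite(f"pics/{n}0.png",c["frame"][:,:,::-1])
    print(n,{k:(v if not hasattr(v,'tolist') else v.tolist()) for k,v in c.items() if k!="frame"})
E
```

```text
pics
{'time_s': 0.0, 'joints': array([-1.42596359e+00,  2.76588392e-01,  1.50614102e+00, -1.70107434e-06,
        1.36071002e+00, -1.20980853e-01]), 'joint_vel': array([ 0.00145105,  0.000207  ,  0.0005753 , -0.00031998,  0.00033516,
       -0.00054232]), 'tau': array([ 1.87456517e-04, -4.16768575e+01, -2.45802462e+01,  1.66392838e-04,
        1.10734851e-02, -9.04764050e-06]), 'tcp_pos': array([ 0.15097602, -0.55426883,  0.23044034]), 'eef_rot': array([ 9.91180439e-01,  1.32515980e-01, -1.18436655e-05, -9.23315779e-04]), 'force': array([ 0.49844734, -0.26800208,  0.62875699]), 'moment': array([-0.00402099, -0.03318451, -0.00922287]), 'grip_width': 0.9991511298863546} 0.0187
scene {'fx': 545.9727686115734, 'fy': 545.9727686115734, 'cx': 276.7979884769025, 'cy': 210.96796942289183, 'k1': -0.025483384659639806, 'R': [[-0.03010265430423966, 0.9994993617757493, 0.00973940520306906], [0.6477857416914482, 0.02692861373538585, -0.7613464931445804], [-0.7612276026689387, -0.016609502465772776, -0.6482720581382015]], 't': [0.03094313132392144, -0.31368430057289265, 1.5206249767021534]}
top {'fx': 497.1415873792015, 'fy': 497.1415873792015, 'cx': 286.4107731954987, 'cy': 207.37359915657336, 'k1': -0.13424742044659993, 'R': [[0.0034230959460361445, -0.9998952779065883, -0.01406113915196005], [-0.9974741162323723, -0.0024165055809656877, -0.07098977353975204], [0.07094836052082068, 0.014268627154835699, -0.9973779305852541]], 't': [-0.024003025298369302, 0.6190444052813862, 1.042710718671922]}
wrist {'fx': 340.0138774845807, 'fy': 340.0138774845807, 'cx': 280.42084665150014, 'cy': 210.36137383079776, 'k1': -0.039539197010978015, 'mount': [[-0.0009911972490605936, -0.9461046080187593, -0.3238596736453643, 0.08333574895357686], [0.9999994003455391, -0.0010885843618952304, 0.00011955185987093354, 0.00016867191098934864], [-0.00046565714169996824, -0.323859360941992, 0.9461051196847363, -0.14258982900538822], [0.0, 0.0, 0.0, 1.0]]}
```

View pics/scene0.png

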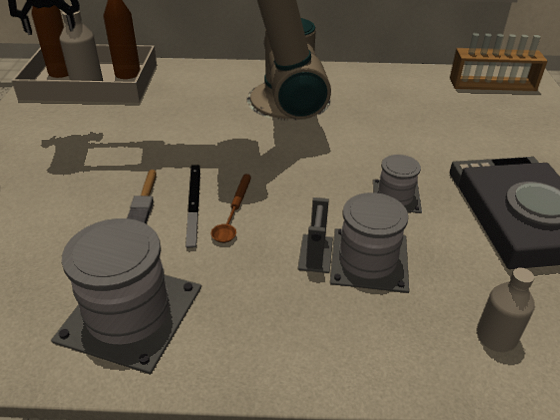

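View pics/top0.png

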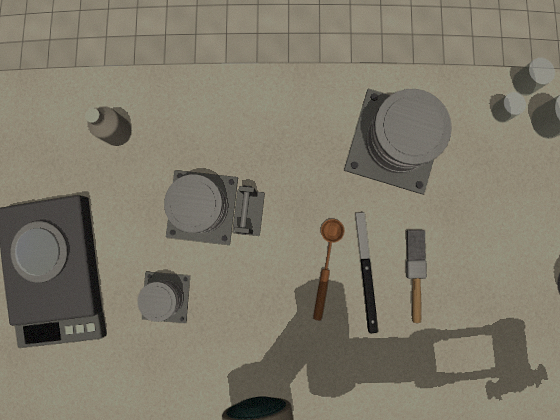

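View pics/wrist0.png

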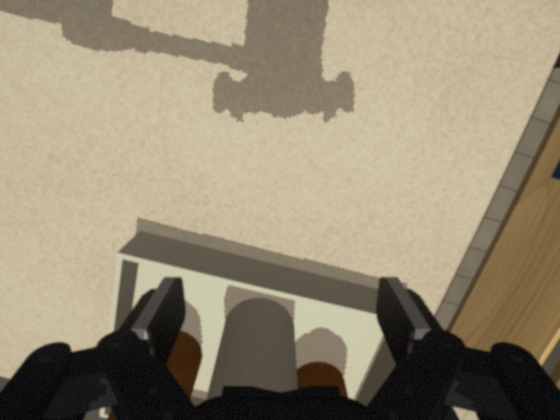

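Candidates, top view:
- **Canisters:** large (410,125), middle (195,203), small (160,298). The middle one has the fulcrum stand beside it at (248,208).
- **Bar-like tools:** ladle (325,270), black handle with steel blade (367,270), and brush or spatula with a wooden handle (417,275). The black-handled one fits the bar.

I'll confirm both picks in an enlarged crop.

```bash
cat > h.py <<'E'
import numpy as np,cv2
from scipy.spatial.transform import Rotation as Ro
from workcell import env,cams
def grab(n):
    s=env.sense(); c=cams.read_camera(n)
    K=np.array([[c["fx"],0,c["cx"]],[0,c["fy"],c["cy"]],[0,0,1]]);c["K"]=K;c["D"]=np.array([c["k1"],0,0,0.])
    if n=="wrist":
        T=np.eye(4);T[:3,:3]=Ro.from_quat(s["eef_rot"]).as_matrix();T[:3,3]=s["tcp_pos"]
        M=np.linalg.inv(T@np.array(c["mount"]));c["R"],c["t"]=M[:3,:3],M[:3,3]
    c["R"]=np.array(c["R"]);c["t"]=np.array(c["t"]);c["s"]=s
    return c
def cast(c,uv,z):
    uv=np.array(uv,float).reshape(-1,1,2)
    n=cv2.undistortPoints(uv,c["K"],c["D"]).reshape(-1,2)
    d=np.c_[n,np.ones(len(n))]@c["R"];o=-c["R"].T@c["t"]
    return o+d*((z-o[2])/d[:,2])[:,None]
def proj(c,X):
    return cv2.projectPoints(np.array(X,float).reshape(-1,1,3),cv2.Rodrigues(c["R"])[0],c["t"],c["K"],c["D"])[0].reshape(-1,2)
def save(c,name,box=None,k=1):
    f=c["frame"][:,:,::-1]
    if box: x,y,w,h=box;f=f[y:y+h,x:x+w]
    cv2.imwrite(f"pics/{name}.png",cv2.resize(f,None,fx=k,fy=k,interpolation=cv2.INTER_CUBIC))
def yaw(s=None):
    s=s or env.sense();x=Ro.from_quat(s["eef_rot"]).as_matrix()[:,0];return np.degrees(np.arctan2(x[1],x[0]))
E
python3 - <<'E'
from h import *
c=grab("top")
save(c,"t_can",(150,150,130,100),6)
save(c,"t_bar",(300,200,140,140),4)
f=c["frame"].astype(int)
m=((f.max(2)<45)).astype(np.uint8);m[:, :340]=0;m[:,395:]=0;m[:240]=0;m[345:]=0
cs,_=cv2.findContours(m,0,1);k=max(cs,key=cv2.contourArea);r=cv2.minAreaRect(k);print(r)
b=cv2.boxPoints(r);print(b.tolist(),cast(c,b,0.02))
E
```

```text
((368.7862854003906, 295.4698181152344), (74.16917419433594, 9.94505500793457), 83.9909896850586)
[[359.9588623046875, 259.1095275878906], [369.84930419921875, 258.0684509277344], [377.61370849609375, 331.8301086425781], [367.7232666015625, 332.8711853027344]] [[ 0.50892795 -0.17952893  0.02      ]
 [ 0.51113458 -0.2007507   0.02      ]
 [ 0.35396964 -0.21734433  0.02      ]
 [ 0.35188049 -0.19616442  0.02      ]]
```

View pics/t_can.png

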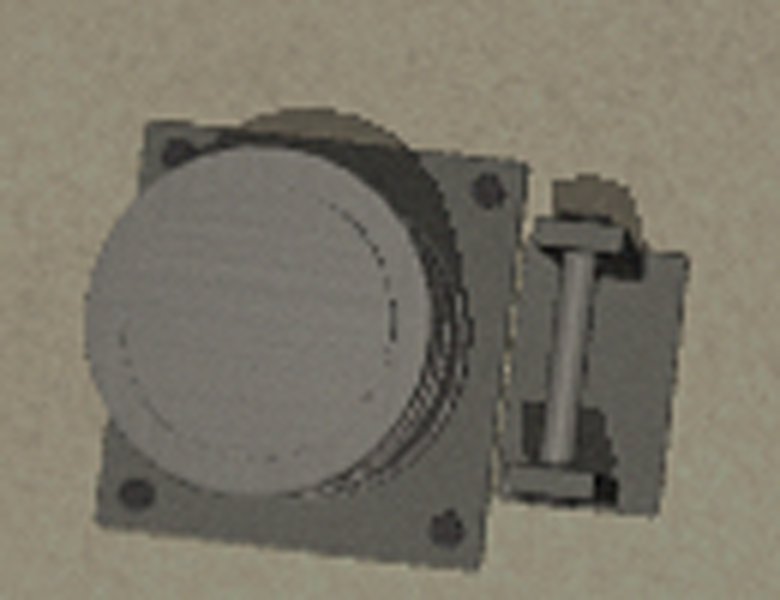

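View pics/t_bar.png

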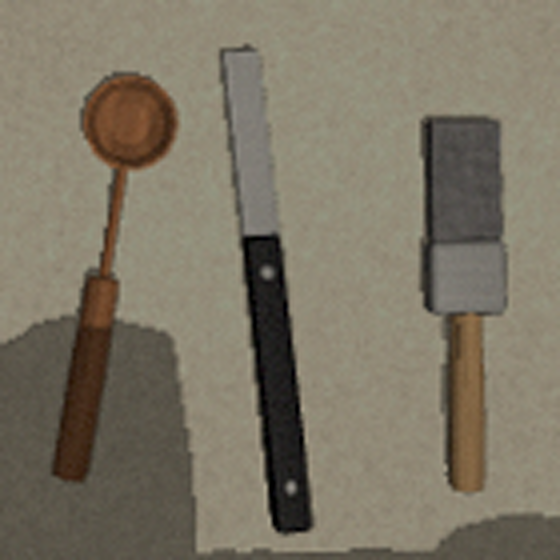

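The crop confirms the bar: steel blade with its tip at (360,212), black handle from (364,259) to (373,332). The middle canister's lid centre is near (193,204), and the cross bar runs (246,192)–(243,227). Next I work out the positions.

```bash
python3 - <<'E'
from h import *
c=grab("top")
lid=cast(c,[[150+258/6,150+322/6]],0.119)[0]
xb=cast(c,[[150+578/6,150+252/6],[150+559/6,150+462/6]],0.094)
ck=cast(c,[[150+581/6,150+237/6],[150+548/6,150+482/6]],0.104)
print(lid,xb,ck,xb.mean(0),ck.mean(0))
# bigger: scene
d=grab("scene");save(d,"s_can",(290,140,150,160),5)
P=np.r_[xb,[lid],ck];print(proj(d,P))
print(yaw(),env.sense()["tcp_pos"])
E
```

```text
[0.61904377 0.15963772 0.119     ] [[0.64467759 0.05722256 0.094     ]
 [0.57451436 0.06292359 0.094     ]] [[0.64864456 0.0553204  0.104     ]
 [0.56760521 0.06548537 0.104     ]] [0.60959597 0.06007308 0.094     ] [0.60812489 0.06040289 0.104     ]
[[316.07382136 230.08705532]
 [318.19861254 204.87772935]
 [374.14814211 211.5429944 ]
 [315.36710279 227.37457523]
 [319.782774   198.43767797]]
15.228862422894345 [ 0.15100494 -0.55469877  0.23103703]
```

View pics/s_can.png

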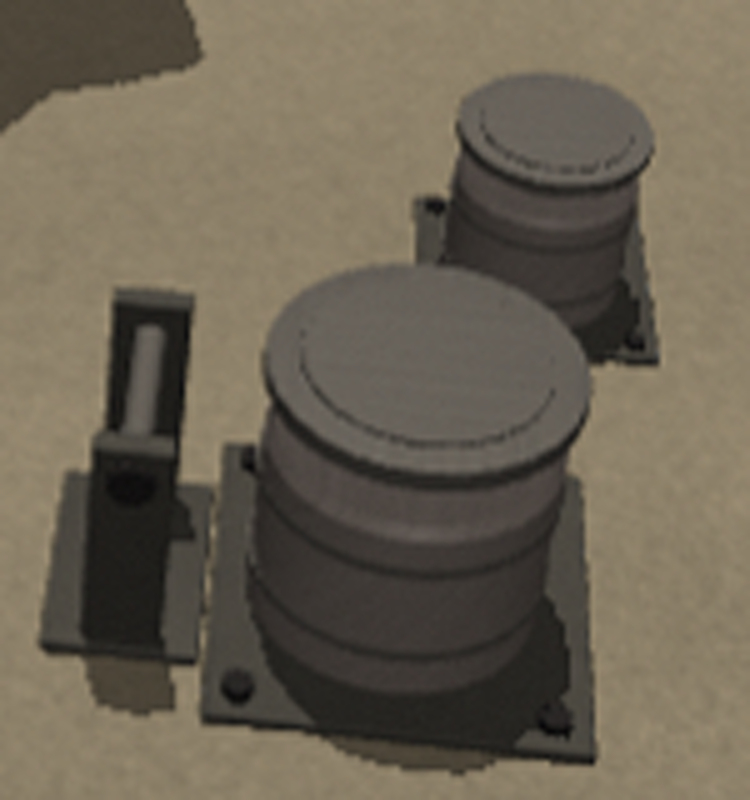

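```bash
cat >> h.py <<'E'
def plan(p,yw):
    s=env.sense();R=Ro.from_quat(s["eef_rot"]).as_matrix()
    d=R.T@(np.array(p)-s["tcp_pos"]); dy=(yw-yaw(s)+180)%360-180
    print("t",round(s["time_s"],2),"dp",np.round(d/0.15,3),"spin",round(-dy/30,3),"| tcp",s["tcp_pos"].round(4),"yaw",round(yaw(s),2),"w",round(s["grip_width"],3),"F",s["force"].round(1))
E
python3 -c "
from h import *
plan([0.461,-0.195,0.20],6)"
```

```text
t 0.3 dp [ 2.624 -1.771  0.208] spin 0.308 | tcp [ 0.151  -0.5547  0.231 ] yaw 15.23 w 1.002 F [ 0.1 -0.8 -0.1]
```

Call:
move_arm --series '[{"dp": [0.3,-0.2,0],"spin": 0},{"dp": [0.6,-0.4,0],"spin": 0},{"dp": [0.9,-0.6,0],"spin": 0},{"dp": [1,-0.67,0],"spin": 0},{"dp": [1,-0.67,0],"spin": 0}]' --claw 0 --newtons 60

```text
time_s: 0.8
tcp_pos: [0.2713, -0.415, 0.2315]
eef_rot: [0.991, 0.135, 0.001, -0.001]
force: [-0.9, 0.1, 0.7]
grip_width: 0.999
```

Call:
move_arm --series '[{"dp": [0.3,-0.2,0],"spin": 0},{"dp": [0.6,-0.4,0],"spin": 0},{"dp": [0.9,-0.6,0],"spin": 0},{"dp": [1,-0.67,0],"spin": 0},{"dp": [1,-0.67,0],"spin": 0}]'

```text
time_s: 1.3
tcp_pos: [0.3895, -0.2802, 0.2314]
eef_rot: [0.991, 0.135, 0.001, -0.0]
force: [-0.8, -0.7, 0.3]
grip_width: 1.002
```

Call:
move_arm --series '[{"dp": [0.3,-0.2,0],"spin": 0.15},{"dp": [0.6,-0.43,0.2],"spin": 0.31},{"dp": [0.62,-0.43,0.2],"spin": 0.31},{"dp": [0.62,-0.43,0.2],"spin": 0.31}]'

```text
time_s: 1.7
tcp_pos: [0.4607, -0.1949, 0.1999]
eef_rot: [0.999, 0.053, -0.001, -0.001]
force: [0.3, -0.6, 0.3]
grip_width: 0.998
```

```bash
python3 -c "
from h import *
plan([0.461,-0.195,0.20],6)
c=grab('wrist');save(c,'w1');np.save('w1.npy',np.array([0]));
print(proj(c,[[0.461,-0.195,0.02],[0.510,-.190,.02]]))"
```

```text
t 1.7 dp [ 0.002  0.001 -0.001] spin 0.002 | tcp [ 0.4607 -0.1949  0.1999] yaw 6.06 w 0.998 F [ 0.3 -0.6  0.3]
[[280.48544736 183.60321371]
 [280.65337344 132.26897103]]
```

View pics/w1.png

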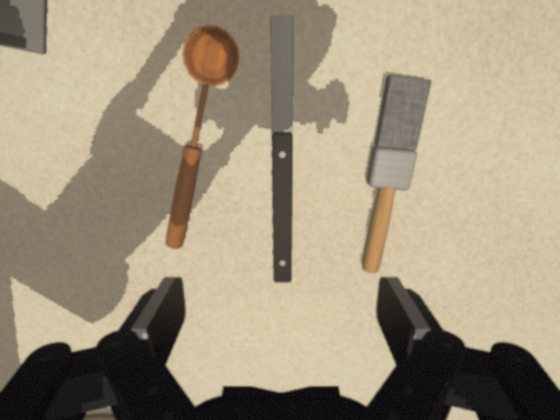

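The wrist view shows the handle from (282,132) to (283,281), which matches the prediction to within 2 px. Descending now.

Call:
move_arm --series '[{"dp": [0,0.01,0.33],"spin": 0},{"dp": [0,0.01,0.66],"spin": 0},{"dp": [0,0.01,0.95],"spin": 0},{"dp": [0,0.01,0.95],"spin": 0}]'

```text
time_s: 2.15
tcp_pos: [0.456, -0.1967, 0.0547]
eef_rot: [0.999, 0.051, -0.005, -0.003]
force: [-0.6, 1.0, 0.6]
grip_width: 0.998
```

Call:
move_arm --series '[{"dp": [0,0,0.2],"spin": 0},{"dp": [0,0,0.34],"spin": 0},{"dp": [0,0,0.34],"spin": 0}]'

```text
time_s: 2.45
tcp_pos: [0.46, -0.1982, 0.0079]
eef_rot: [0.999, 0.051, -0.001, -0.0]
force: [-0.3, 0.1, -0.2]
grip_width: 1.001
```

Call:
move_arm --series '[{"dp": [0,0,0],"spin": 0},{"dp": [0,0,0],"spin": 0},{"dp": [0,0,0],"spin": 0},{"dp": [0,0,0],"spin": 0},{"dp": [0,0,0],"spin": 0}]' --claw 1 --newtons 60

```text
time_s: 2.95
tcp_pos: [0.4612, -0.1972, 0.0089]
eef_rot: [0.999, 0.052, 0.001, 0.001]
force: [0.2, 0.2, 5.4]
grip_width: 0.214
```

Call:
move_arm --series '[{"dp": [0,0,0],"spin": 0},{"dp": [0,0,0],"spin": 0},{"dp": [0,0,0],"spin": 0}]'

```text
time_s: 3.25
tcp_pos: [0.4612, -0.1972, 0.0089]
eef_rot: [0.999, 0.052, 0.001, 0.001]
force: [-1.1, 0.4, 7.0]
grip_width: 0.213
```

Call:
move_arm --series '[{"dp": [0,0,-0.1],"spin": 0},{"dp": [0,0,-0.3],"spin": 0},{"dp": [0,0,-0.6],"spin": 0},{"dp": [0,0,-0.9],"spin": 0},{"dp": [0,0,-1],"spin": 0}]'

```text
time_s: 3.75
tcp_pos: [0.4627, -0.198, 0.1623]
eef_rot: [0.999, 0.052, 0.003, 0.002]
force: [0.2, 0.2, -3.0]
grip_width: 0.217
```

Call:
move_arm --series '[{"dp": [0,0,-0.25],"spin": 0},{"dp": [0,0,-0.3],"spin": 0},{"dp": [0,0,-0.3],"spin": 0}]'

```text
time_s: 4.05
tcp_pos: [0.4611, -0.1971, 0.2037]
eef_rot: [0.999, 0.052, 0.001, 0.001]
force: [-0.4, -0.2, -2.6]
grip_width: 0.218
```

```bash
python3 -c "
from h import *
plan([0.461,-0.195,0.20],6)
c=grab('scene');save(c,'s2')
c=grab('wrist');save(c,'w2')"
```

```text
t 4.05 dp [ 0.001 -0.014  0.025] spin -0.002 | tcp [ 0.4611 -0.1971  0.2037] yaw 5.94 w 0.218 F [-0.4 -0.2 -2.6]
```

View pics/s2.png

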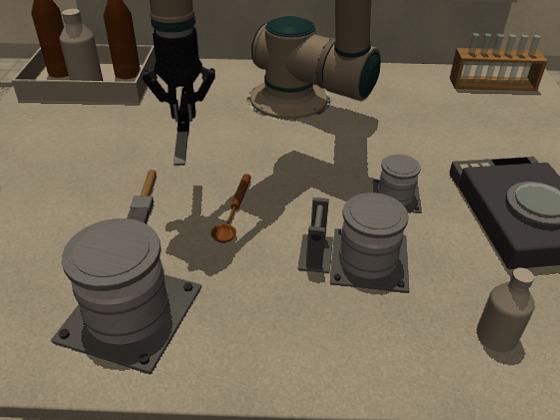

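View pics/w2.png

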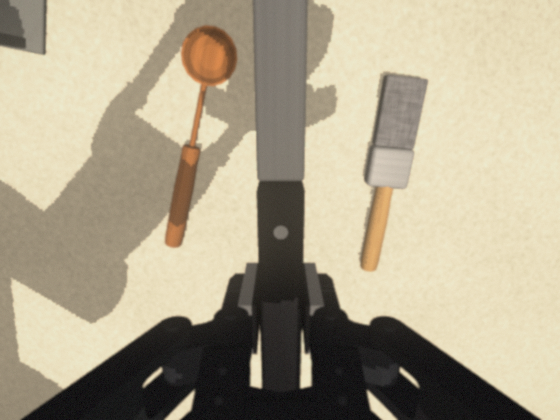

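Bar is held. Next I check clearance to the large canister, and whether the bar droops in the grip.

```bash
python3 -c "
from h import *
c=grab('top')
print(cast(c,[[345,170],[425,194],[367,90]],0.006),cast(c,[[410,125],[362,125],[410,162]],0.19))
d=grab('scene')
s=env.sense();R=Ro.from_quat(s['eef_rot']).as_matrix();p=s['tcp_pos']
for dx in (.15,.05):
  for z in(-0.011,-.001,.009,.019): print(dx,z,proj(d,[p+R@[dx,0,z]]),proj(c,[p+R@[dx,0,z]]))
save(d,'s2c',(140,60,80,120),6)
plan([0.592,-0.119,.204],84.5)
"
```

```text
[[ 0.70249465 -0.14983868  0.006     ]
 [ 0.6503691  -0.32574277  0.006     ]
 [ 0.88316868 -0.20086166  0.006     ]] [[ 0.75965217 -0.25150754  0.19      ]
 [ 0.758813   -0.16260906  0.19      ]
 [ 0.69071851 -0.24990521  0.19      ]]
0.15 -0.011 [[178.7456511  160.69837949]] [[374.82035193 205.83994136]]
0.15 -0.001 [[179.38245466 165.50082359]] [[373.89696959 206.27517519]]
0.15 0.009 [[180.01084878 170.23712512]] [[372.99395894 206.70076111]]
0.15 0.019 [[180.63099122 174.90858648]] [[372.11065623 207.11701502]]
0.05 -0.011 [[182.19796134 129.06274068]] [[381.08575333 262.47197648]]
0.05 -0.001 [[182.76218469 133.70380895]] [[380.08591684 262.27119557]]
0.05 0.009 [[183.31957581 138.28610189]] [[379.10827486 262.0748295 ]]
0.05 0.019 [[183.87025148 142.81067922]] [[378.15209989 261.88273499]]
t 4.25 dp [ 0.932 -0.421 -0.023] spin -2.619 | tcp [ 0.4595 -0.1962  0.2008] yaw 5.93 w 0.21 F [-0.4 -0.5 -2.7]
```

View pics/s2c.png

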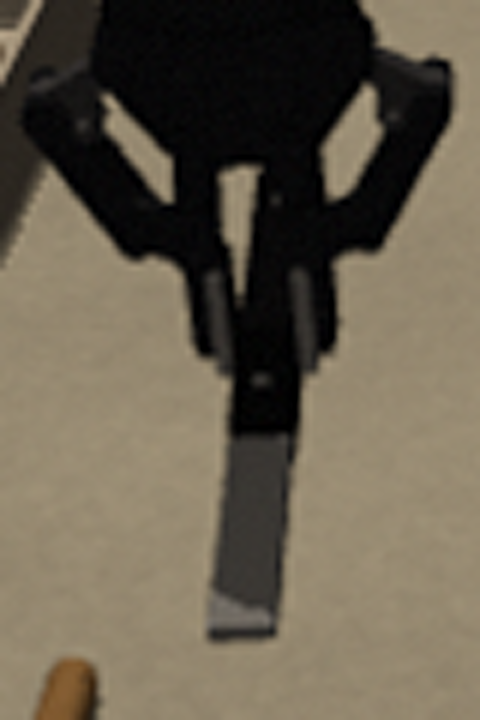

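Call:
move_arm --series '[{"dp": [0,0,0],"spin": -0.25},{"dp": [0,0,0],"spin": -0.5},{"dp": [0,0,0],"spin": -0.75},{"dp": [0,0,0],"spin": -1},{"dp": [0,0,0],"spin": -1}]'

```text
time_s: 4.75
tcp_pos: [0.4599, -0.1965, 0.2012]
eef_rot: [0.951, 0.308, -0.001, -0.001]
force: [-0.3, -0.8, -3.1]
grip_width: 0.211
```

Call:
move_arm --series '[{"dp": [0,0,0],"spin": -0.25},{"dp": [0,0,0],"spin": -0.5},{"dp": [0,0,0],"spin": -0.75},{"dp": [0,0,0],"spin": -1},{"dp": [0,0,0],"spin": -1}]'

```text
time_s: 5.25
tcp_pos: [0.4602, -0.1967, 0.2018]
eef_rot: [0.84, 0.543, -0.0, -0.001]
force: [0.1, 0.9, -2.1]
grip_width: 0.214
```

Call:
move_arm --series '[{"dp": [0,0,0],"spin": -0.2},{"dp": [0,0,0],"spin": -0.4},{"dp": [0,0,0],"spin": -0.6},{"dp": [0,0,0],"spin": -0.62},{"dp": [0,0,0],"spin": -0.62}]'

```text
time_s: 5.75
tcp_pos: [0.4605, -0.1968, 0.2024]
eef_rot: [0.742, 0.671, -0.0, -0.0]
force: [0.3, 0.4, -3.0]
grip_width: 0.209
```

```bash
python3 -c "
from h import *
plan([0.592,-0.119,.19],84.5)
"
```

```text
t 5.75 dp [0.604 0.821 0.082] spin -0.007 | tcp [ 0.4605 -0.1968  0.2024] yaw 84.28 w 0.209 F [ 0.3  0.4 -3. ]
```

Call:
move_arm --series '[{"dp": [0.15,0.25,0],"spin": 0},{"dp": [0.3,0.5,0],"spin": 0},{"dp": [0.4,0.75,0],"spin": 0},{"dp": [0.4,0.82,0],"spin": 0},{"dp": [0.4,0.82,0],"spin": 0}]'

```text
time_s: 6.25
tcp_pos: [0.5901, -0.1488, 0.2019]
eef_rot: [0.74, 0.672, -0.0, -0.0]
force: [-0.5, 0.6, -1.4]
grip_width: 0.214
```

```bash
python3 -c "
from h import *
plan([0.592,-0.119,.19],84.5)
c=grab('wrist');save(c,'w3');d=grab('scene');save(d,'s3',(180,60,260,200),3)
F=np.array([.609,.060]);a=np.radians(-95.5);ex=np.array([np.cos(a),np.sin(a)]);ey=np.array([-ex[1],ex[0]])
L=[]
for y in(-.036,.036):L.append(np.r_[F+ey*y,.095])
L.append(np.r_[F-ex*.1,.119]);L.append(np.r_[F-ex*.042,.119])
print(proj(c,L))
"
```

```text
t 6.25 dp [ 0.199 -0.007  0.079] spin -0.001 | tcp [ 0.5901 -0.1488  0.2019] yaw 84.48 w 0.214 F [-0.5  0.6 -1.4]
[[ 218.09797849 -124.00978099]
 [ 338.26228428 -124.2854091 ]
 [ 277.39533851 -371.69760696]
 [ 277.65354118 -245.5064267 ]]
```

View pics/w3.png

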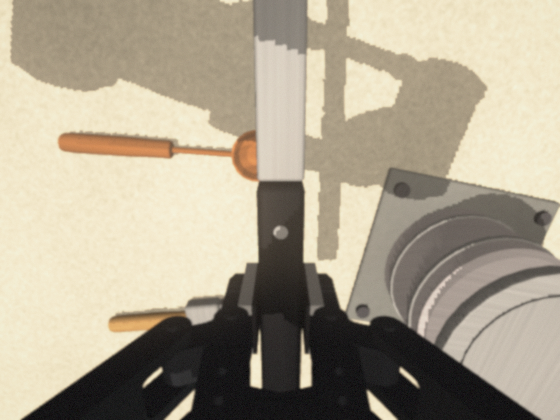

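View pics/s3.png

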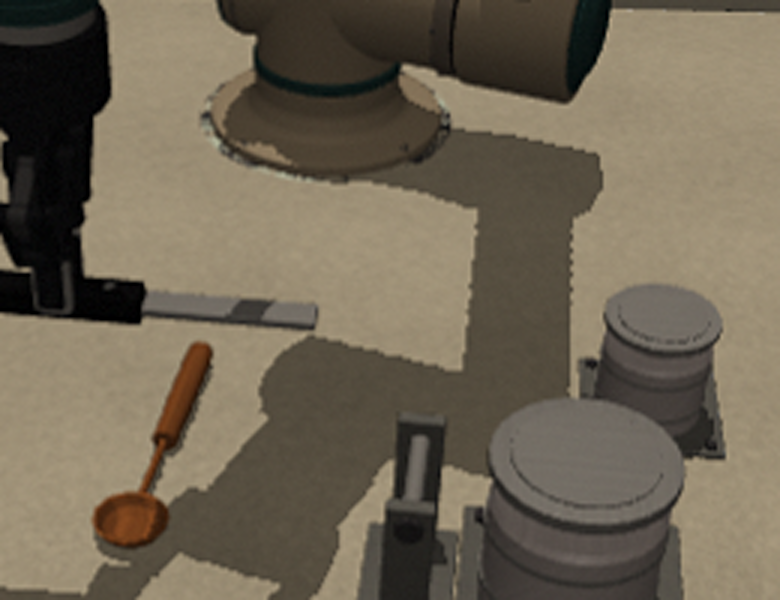

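```bash
python3 -c "
from h import *
d=grab('scene');save(d,'s4',(220,140,80,40),10)
s=env.sense();R=Ro.from_quat(s['eef_rot']).as_matrix();p=s['tcp_pos'];print(p)
for dx,y,z in((.15,-.01,-.004),(.15,.01,-.004),(.15,.01,.002),(.05,-.01,-.004),(.05,.01,-.004),(.05,.01,.002),(.05,.01,-.011),(.05,-.01,-.011),(.05,.01,.009)): print(dx,y,z,(proj(d,[p+R@[dx,y,z]])-[220,140])*10)
"
```

```text
[ 0.587276   -0.14915393  0.20243833]
0.15 -0.01 -0.004 [[662.68746272 199.9958977 ]]
0.15 0.01 -0.004 [[649.19395301 267.91542534]]
0.15 0.01 0.002 [[648.51618571 296.67754313]]
0.05 -0.01 -0.004 [[ 89.12717286 153.19255217]]
0.05 0.01 -0.004 [[ 66.43670982 219.6804702 ]]
0.05 0.01 0.002 [[ 68.18430657 248.35622389]]
0.05 0.01 -0.011 [[ 64.38026174 185.92283309]]
0.05 -0.01 -0.011 [[ 87.21462463 119.66057887]]
0.05 0.01 0.009 [[ 70.20580342 281.51266257]]
```

View pics/s4.png

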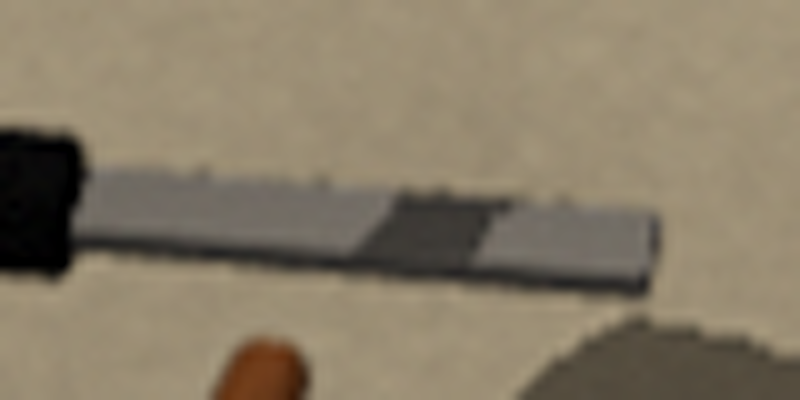

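Call:
move_arm --series '[{"dp": [0,0,0.2],"spin": 0},{"dp": [0,0,0.5],"spin": 0},{"dp": [0,0,0.65],"spin": 0},{"dp": [0.2,0,0.65],"spin": 0},{"dp": [0.2,0,0.65],"spin": 0}]'

```text
time_s: 6.9
tcp_pos: [0.5893, -0.1167, 0.1044]
eef_rot: [0.74, 0.672, -0.0, -0.002]
force: [-0.3, -0.6, -2.6]
grip_width: 0.214
```

```bash
python3 -c "
from h import *
c=grab('wrist');save(c,'w4');d=grab('scene');save(d,'s5',(260,130,160,120),5);t=grab('top');save(t,'t5',(150,150,200,130),4)
F=np.array([.609,.060]);a=np.radians(-95.5);ex=np.array([np.cos(a),np.sin(a)]);ey=np.array([-ex[1],ex[0]])
p=F+ex*.150;plan([p[0],p[1],.102],84.5)
"
```

```text
t 7.05 dp [0.205 0.003 0.027] spin -0.0 | tcp [ 0.5912 -0.1198  0.1061] yaw 84.49 w 0.215 F [ 0.4 -0.1 -2.5]
```

View pics/w4.png

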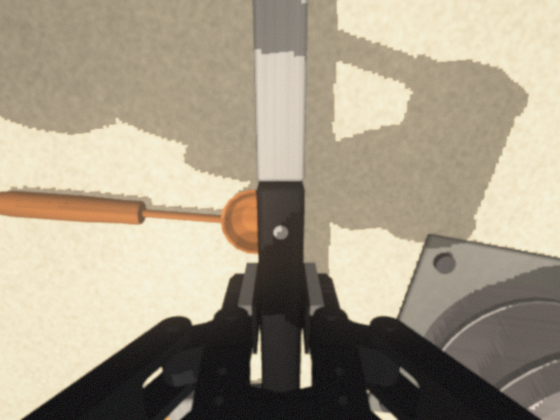

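View pics/s5.png

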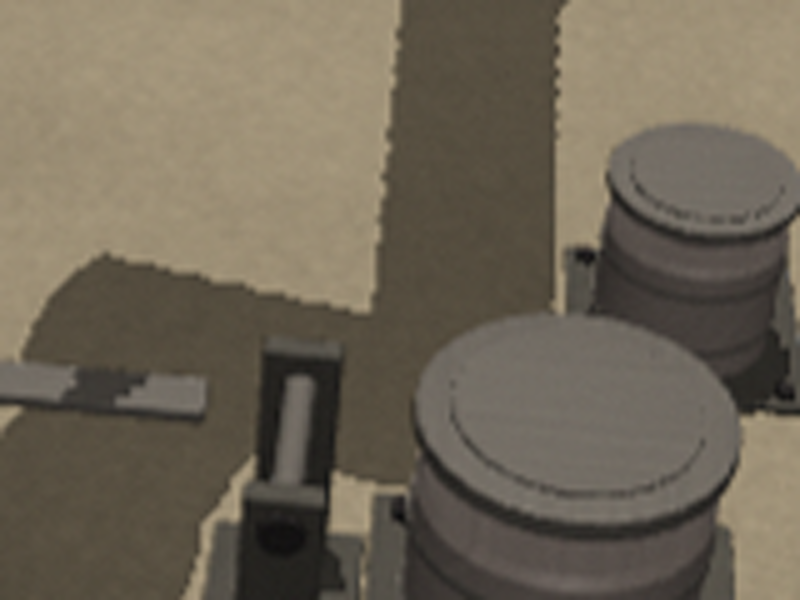

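View pics/t5.png

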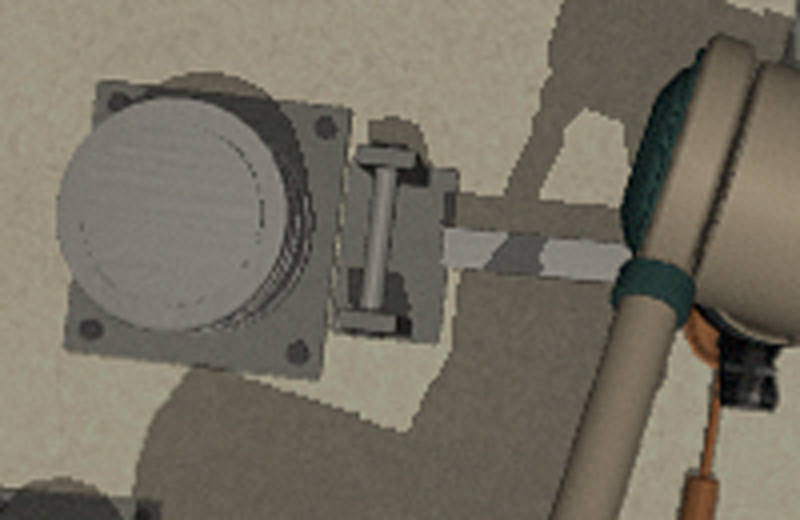

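Call:
move_arm --series '[{"dp": [0,0,0.025],"spin": 0},{"dp": [0.15,0,0.025],"spin": 0},{"dp": [0.27,0,0.025],"spin": 0},{"dp": [0.27,0,0.025],"spin": 0}]'

```text
time_s: 7.45
tcp_pos: [0.5954, -0.0768, 0.1017]
eef_rot: [0.74, 0.673, 0.0, -0.0]
force: [0.4, -0.8, -2.9]
grip_width: 0.209
```

```bash
python3 -c "
from h import *
c=grab('wrist');save(c,'w5');d=grab('scene');save(d,'s6',(280,160,100,80),8);t=grab('top');save(t,'t6',(150,150,200,130),4)
F=np.array([.609,.060]);a=np.radians(-95.5);ex=np.array([np.cos(a),np.sin(a)]);ey=np.array([-ex[1],ex[0]])
p=F+ex*.092;plan([p[0],p[1],.102],84.5)
s=env.sense();R=Ro.from_quat(s['eef_rot']).as_matrix();p=s['tcp_pos']
for q in((.15,-.01,-.003),(.15,.01,-.003),(.15,.01,.003)): print((proj(d,[p+R@q])-[280,160])*8)
for y in(-.036,.036): print((proj(d,[np.r_[F+ey*y,.095]])-[280,160])*8)
"
```

```text
t 7.6 dp [ 0.318  0.    -0.002] spin 0.002 | tcp [ 0.5957 -0.079   0.1017] yaw 84.56 w 0.212 F [ 0.8 -1.2 -2.2]
[[348.02949165 395.65192688]]
[[342.68939441 452.68741176]]
[[340.94965589 472.79405584]]
[[307.93412544 352.11165086]]
[[285.82293796 557.75550528]]
```

View pics/s6.png

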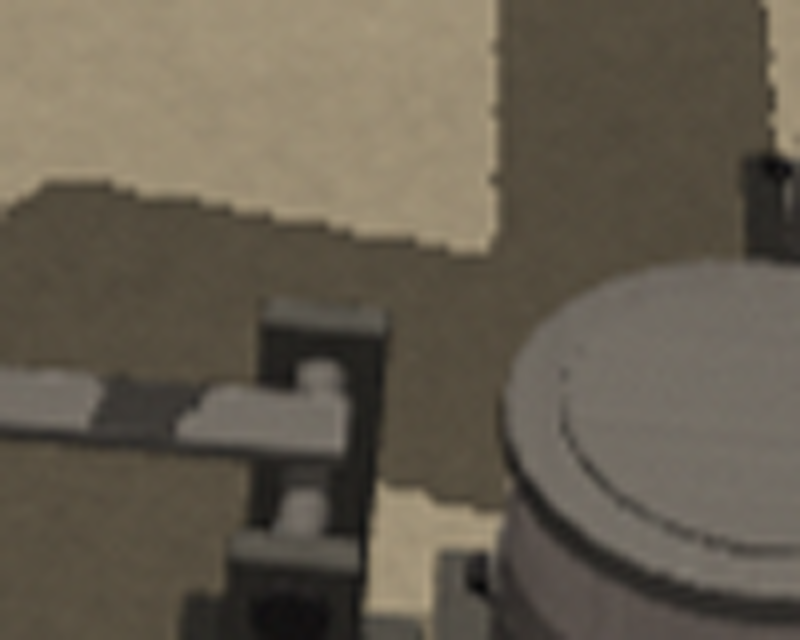

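View pics/t6.png

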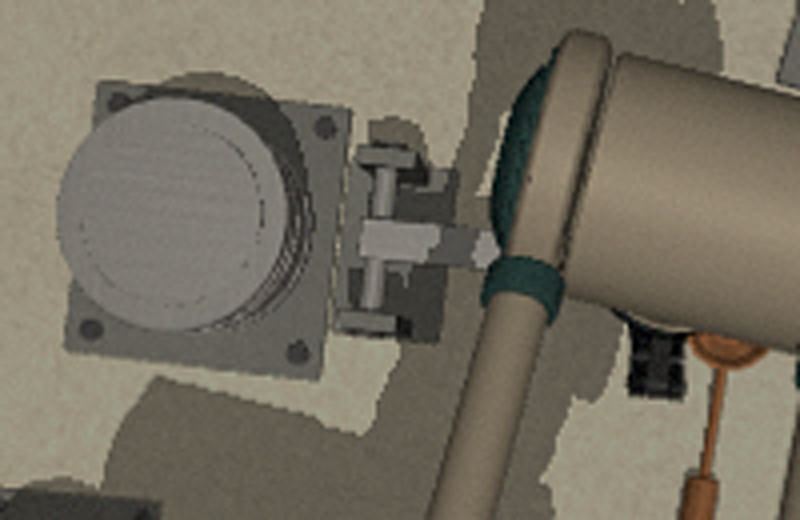

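View pics/w5.png

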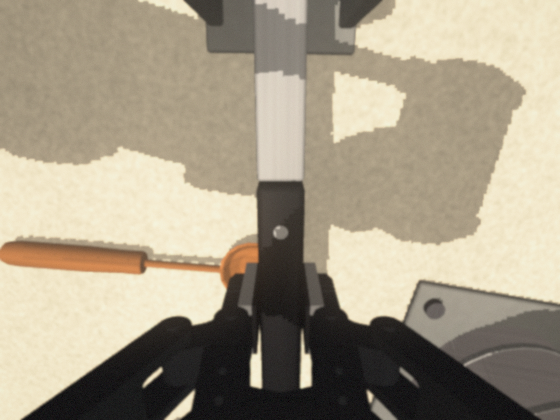

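The blade lies over the cross bar, centred and level, and the predicted and seen tip positions agree. Inserting now.

Call:
move_arm --series '[{"dp": [0.1,0,0],"spin": 0},{"dp": [0.2,0,0],"spin": 0},{"dp": [0.28,0,0],"spin": 0},{"dp": [0.32,0,0],"spin": 0},{"dp": [0.32,0,0],"spin": 0}]'

```text
time_s: 8.1
tcp_pos: [0.6001, -0.0297, 0.1015]
eef_rot: [0.739, 0.673, -0.0, -0.0]
force: [-0.9, 0.8, -2.4]
grip_width: 0.214
```

```bash
python3 -c "
from h import *
c=grab('wrist');save(c,'w6');d=grab('scene');save(d,'s7',(250,150,130,100),6);t=grab('top');save(t,'t7',(150,150,200,130),4)
plan([.6,-.03,.102],84.5)
"
```

```text
t 8.25 dp [ 0.008 -0.002 -0.003] spin 0.002 | tcp [ 0.6001 -0.0312  0.1015] yaw 84.55 w 0.213 F [ 0.6  0.2 -2.4]
```

View pics/s7.png

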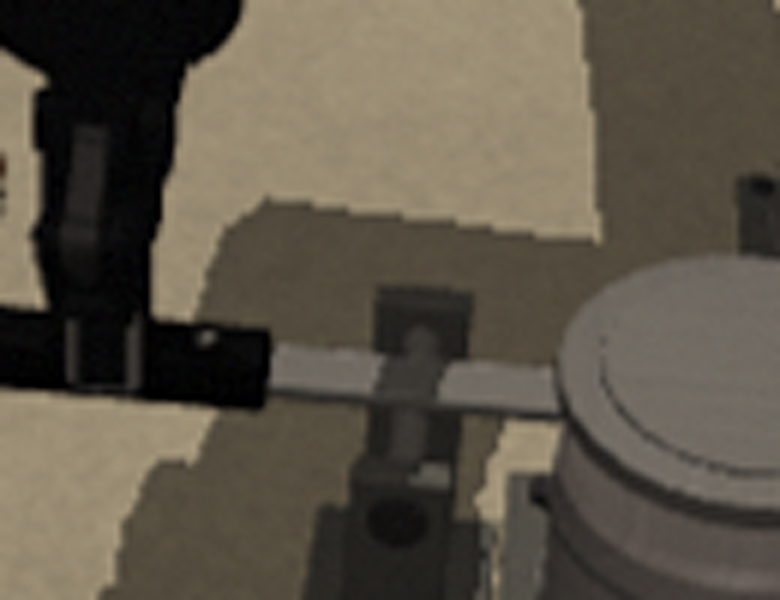

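View pics/w6.png

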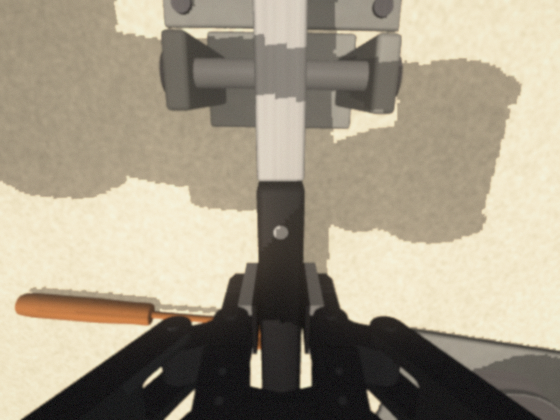

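```bash
python3 -c "
from h import *
c=grab('wrist')
print('crossbar',cast(c,[[225,72],[335,74]],.095))
t=grab('top');print('ladle bowl',cast(t,[[332,218],[332,242],[320,230],[344,230]],.015))
d=grab('scene');np.save('base_scene.npy',d['frame']);np.save('base_wrist.npy',c['frame']);save(d,'s8',(200,150,60,100),6)
s=env.sense();R=Ro.from_quat(s['eef_rot']).as_matrix();print(s['tcp_pos']+R@[-.11,0,0],s['tcp_pos'])
"
```

```text
crossbar [[0.5861944  0.06271447 0.095     ]
 [0.6309952  0.0576179  0.095     ]]
ladle bowl [[ 0.59691395 -0.12027397  0.015     ]
 [ 0.54535542 -0.12017286  0.015     ]
 [ 0.57104813 -0.09441946  0.015     ]
 [ 0.57114816 -0.14604059  0.015     ]]
[ 0.58955375 -0.14094415  0.10156246] [ 0.60010262 -0.03145113  0.10152986]
```

View pics/s8.png

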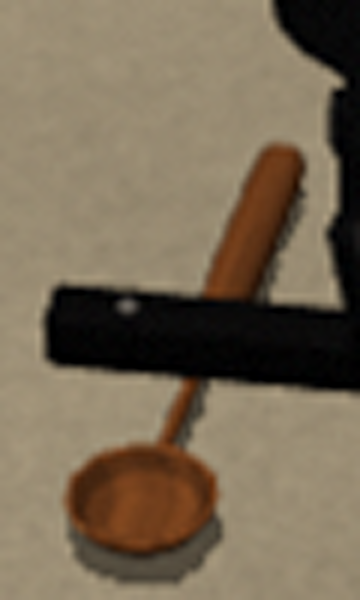

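Call:
move_arm --series '[{"dp": [0,0,0.03],"spin": 0},{"dp": [0.005,0,0.06],"spin": 0},{"dp": [0.01,0,0.09],"spin": 0},{"dp": [0.015,0,0.12],"spin": 0},{"dp": [0.015,0,0.12],"spin": 0}]'

```text
time_s: 8.9
tcp_pos: [0.6007, -0.0293, 0.0838]
eef_rot: [0.74, 0.673, 0.0, 0.001]
force: [-2.0, -2.6, 5.0]
grip_width: 0.214
```

```bash
cat > chk.py <<'E'
from h import *
import sys
n=sys.argv[1]
d=grab('scene');save(d,n,(200,130,200,140),4)
b=np.load('base_scene.npy')
for nm,(x,y,w,h) in {'lid':(345,195,60,42),'plate':(340,250,60,40)}.items():
    T=cv2.cvtColor(b[y:y+h,x:x+w],cv2.COLOR_RGB2GRAY);S=cv2.cvtColor(d['frame'][y-12:y+h+12,x-12:x+w+12],cv2.COLOR_RGB2GRAY)
    k=4;T=cv2.resize(T,None,fx=k,fy=k,interpolation=2);S=cv2.resize(S,None,fx=k,fy=k,interpolation=2)
    m=cv2.matchTemplate(S,T,cv2.TM_CCOEFF_NORMED);_,v,_,l=cv2.minMaxLoc(m);print(nm,l[0]/k-12,l[1]/k-12,round(v,3))
print('px for 10mm',proj(d,[[.619,.16,.129]])-proj(d,[[.619,.16,.119]]))
plan([.6,-.03,.067],84.5)
E
python3 chk.py s9
```

```text
lid 0.0 0.0 0.998
plate 0.0 0.0 0.997
px for 10mm [[ 0.7104769  -4.30845782]]
t 8.95 dp [-0.005 -0.005  0.113] spin 0.001 | tcp [ 0.6008 -0.0293  0.0839] yaw 84.54 w 0.21 F [-1.1 -3.6  5.3]
```

View pics/s9.png

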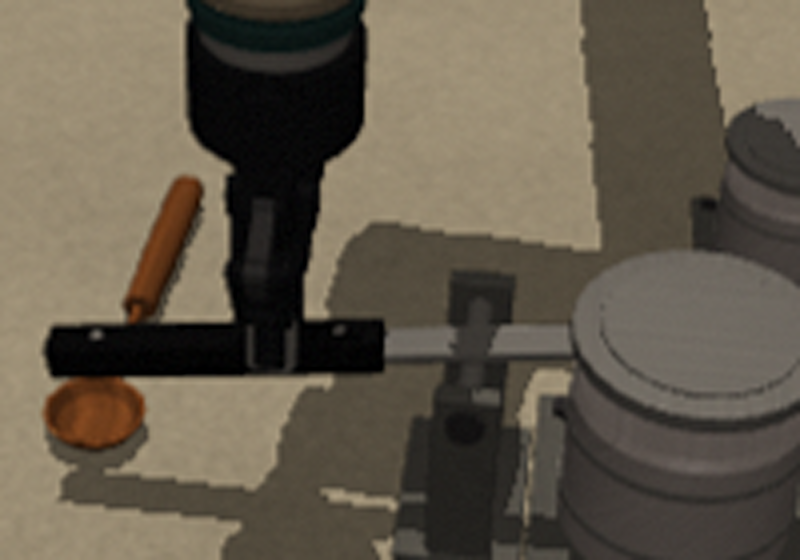

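The bar pivots on the cross bar and the lid has not moved yet. I'll push further.

Call:
move_arm --series '[{"dp": [0.005,0,0.025],"spin": 0},{"dp": [0.01,0,0.05],"spin": 0},{"dp": [0.015,0,0.075],"spin": 0},{"dp": [0.015,0,0.09],"spin": 0},{"dp": [0.015,0,0.09],"spin": 0}]'

```text
time_s: 9.45
tcp_pos: [0.602, -0.0294, 0.0738]
eef_rot: [0.739, 0.673, -0.0, 0.004]
force: [-5.6, -8.8, 20.4]
grip_width: 0.214
```

```bash
python3 chk.py s10
```

```text
lid 0.25 -2.0 0.975
plate 0.0 0.0 0.989
px for 10mm [[ 0.7104769  -4.30845782]]
t 9.5 dp [-0.005 -0.013  0.046] spin 0.005 | tcp [ 0.602  -0.0294  0.0738] yaw 84.65 w 0.208 F [-4.6 -9.1 21.4]
```

View pics/s10.png

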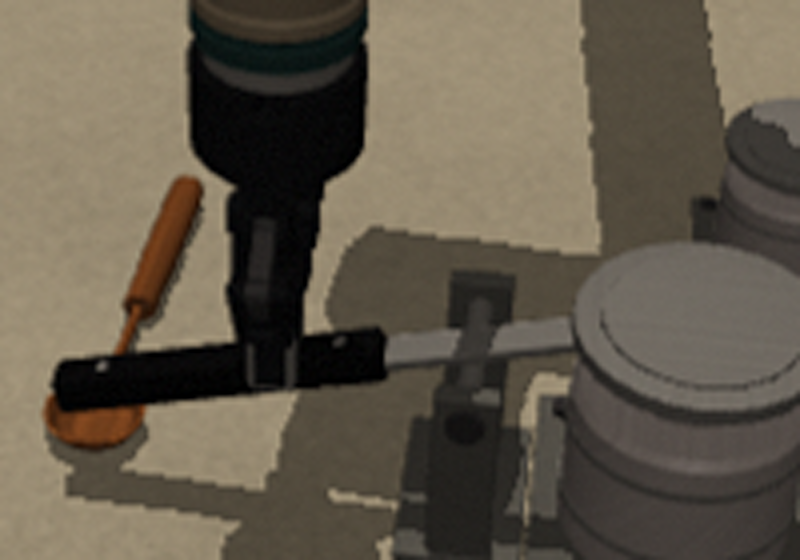

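Call:
move_arm --series '[{"dp": [0.005,0,0.02],"spin": 0},{"dp": [0.005,0,0.04],"spin": 0},{"dp": [0.01,0,0.06],"spin": 0},{"dp": [0.01,0,0.06],"spin": 0}]'

```text
time_s: 9.9
tcp_pos: [0.6025, -0.0286, 0.0649]
eef_rot: [0.739, 0.673, -0.0, 0.004]
force: [-5.0, -11.3, 20.4]
grip_width: 0.213
```

```bash
python3 chk.py s11
```

```text
lid 0.75 -4.25 0.931
plate 0.0 0.0 0.981
px for 10mm [[ 0.7104769  -4.30845782]]
t 9.95 dp [-0.011 -0.015 -0.014] spin 0.006 | tcp [ 0.6025 -0.0286  0.0649] yaw 84.67 w 0.213 F [ -4.3 -10.8  20.3]
```

View pics/s11.png

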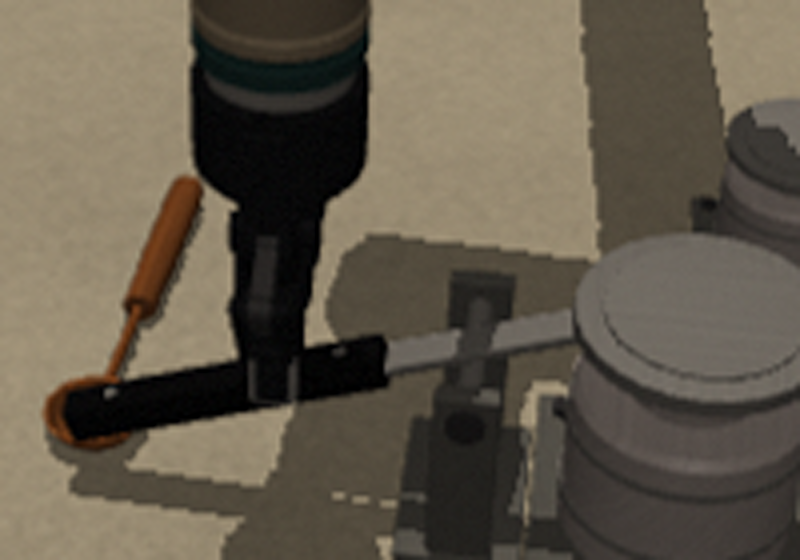

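The lid is up about 4.25 px, or 10 mm. I'll ease the load slightly and release.

Call:
move_arm --series '[{"dp": [0,0,-0.02],"spin": 0},{"dp": [0,0,-0.03],"spin": 0},{"dp": [0,0,-0.03],"spin": 0}]'

```text
time_s: 10.25
tcp_pos: [0.6019, -0.0288, 0.0663]
eef_rot: [0.739, 0.673, -0.001, 0.004]
force: [0.3, -11.2, 3.0]
grip_width: 0.213
```

Call:
move_arm --series '[{"dp": [0,0,0],"spin": 0},{"dp": [0,0,0],"spin": 0},{"dp": [0,0,0],"spin": 0},{"dp": [0,0,0],"spin": 0},{"dp": [0,0,0],"spin": 0}]' --claw 0

```text
time_s: 10.75
tcp_pos: [0.6006, -0.0246, 0.0653]
eef_rot: [0.74, 0.673, -0.0, -0.0]
force: [0.3, -0.0, 0.3]
grip_width: 1.0
```

```bash
python3 chk.py s12; python3 -c "
from h import *
save(grab('wrist'),'w12')"
```

```text
lid 0.5 -4.25 0.927
plate 0.0 0.0 0.981
px for 10mm [[ 0.7104769  -4.30845782]]
t 10.8 dp [-0.036 -0.001 -0.011] spin 0.002 | tcp [ 0.6006 -0.0246  0.0654] yaw 84.55 w 0.999 F [ 0.9  0.4 -1.1]
```

View pics/s12.png

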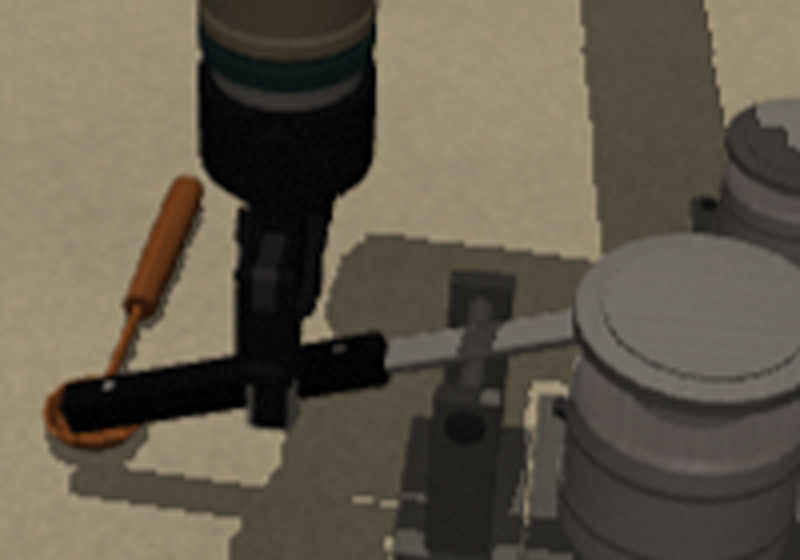

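View pics/w12.png

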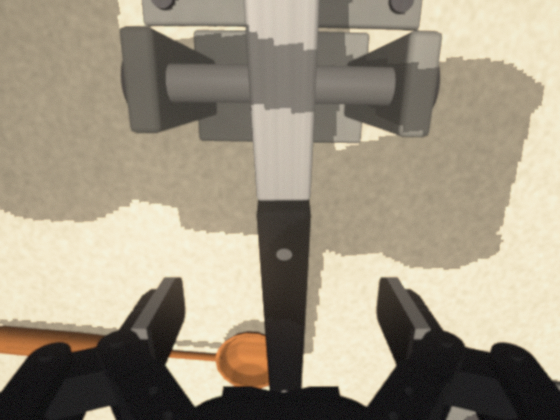

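The bar rests on the cross bar and under the lid, and both pads are clear of it. Retreating straight up.

Call:
move_arm --series '[{"dp": [0,0,-0.2],"spin": 0},{"dp": [0,0,-0.5],"spin": 0},{"dp": [0,0,-0.8],"spin": 0},{"dp": [0,0,-1],"spin": 0},{"dp": [0,0,-1],"spin": 0}]'

```text
time_s: 11.35
tcp_pos: [0.6037, -0.0253, 0.2212]
eef_rot: [0.74, 0.673, 0.003, 0.004]
force: [1.1, -0.2, 0.5]
grip_width: 1.001
```

Call:
move_arm --series '[{"dp": [-0.2,0,-0.2],"spin": 0},{"dp": [-0.4,0,-0.3],"spin": 0},{"dp": [-0.4,0,-0.3],"spin": 0},{"dp": [-0.4,0,-0.3],"spin": 0},{"dp": [-0.4,0,-0.3],"spin": 0}]'

```text
time_s: 11.85
tcp_pos: [0.5943, -0.0838, 0.2591]
eef_rot: [0.74, 0.673, -0.0, -0.001]
force: [0.2, -0.4, 0.2]
grip_width: 0.998
```

```bash
python3 chk.py s13
```

```text
lid 0.5 -4.25 0.969
plate 0.0 0.0 0.981
px for 10mm [[ 0.7104769  -4.30845782]]
t 11.9 dp [0.359 0.007 1.281] spin 0.002 | tcp [ 0.5943 -0.0837  0.259 ] yaw 84.57 w 0.999 F [0.  0.8 0.1]
```

View pics/s13.png

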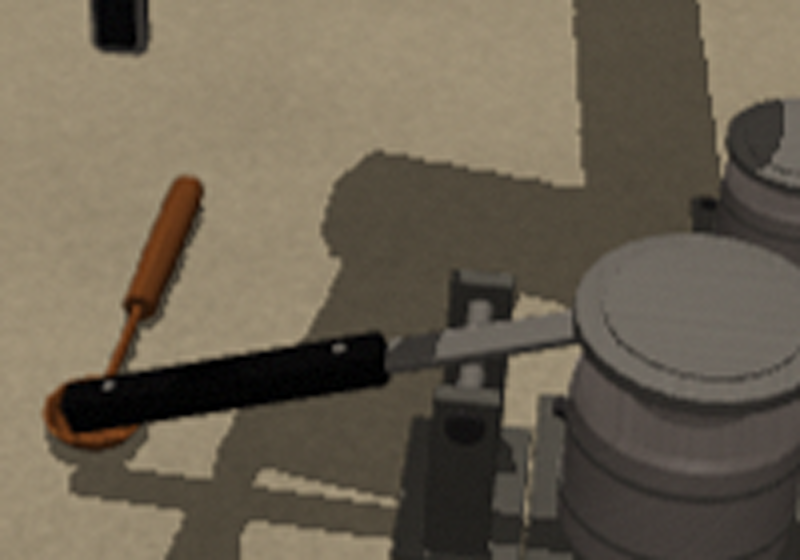

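```bash
python3 -c "
from workcell import env
print(env.finish_job())"
```

```text
the job is handed in; nothing more can be done
None
```

The lid is levered up by about 1 cm and stayed there after I let go. I handed the job in at about 12 s; no verdict was reported.

I gripped the pry bar at its balance point, turned it towards the middle-sized canister and slid the blade over the cross bar with the tip under the lid rim. Then I pushed the handle down, eased the load, opened the gripper and backed away.

**Last checks**
- **Lid:** the scene camera shows it 4.25 px higher than before, where 10 mm would be 4.3 px. The reading was the same before release, after release and after the retreat. It is good to about 1 mm.
- **Bar:** it lies still on the cross bar with its tip under the lid and its handle sloping down.
- **Robot:** the gripper is open and well clear of everything. The largest force I read at the wrist was about 23 N, against the 120 N limit.

**Not settled:** the handle's free end hangs just over the ladle's bowl, and the pictures do not show whether it touches. The ladle did not visibly move. No check failed, and the two fixed cameras agreed on the stand's position to within about 3 mm.

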